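Match a rubber machine foot by feel

TASK

The upturned grinder base lacks one rubber foot. Working from left to right, press the rubber of each of the three spare feet in the tray down by about 5 mm, never as far as 7 mm, to feel which is the soft, the medium and the hard one, then fit the medium one, which matches the feet already on the base, gently over the bare stud, rubber up and fully home; leave the other two standing in the tray and disturb nothing else.

Things in the scene. Friction and masses are not known exactly. Their poses are not given: they have to be found in the camera images.
- foot_a: one of three spare machine feet that look alike: steel cup 40 mm wide, 24 mm high, with a black rubber pad (31 mm wide) standing 12 mm out of its top, 36 mm high in all, about 0.12 kg. Origin: centre of the underside, z up. In the underside a blind bore, 11 mm wide, 16 mm deep, with a chamfered mouth. Grasp the cup across its 40 mm. Which foot stands where changes
- foot_b: one of three spare machine feet that look alike: steel cup 40 mm wide, 24 mm high, with a black rubber pad (31 mm wide) standing 12 mm out of its top, 36 mm high in all, about 0.12 kg. Origin: centre of the underside, z up. In the underside a blind bore, 11 mm wide, 16 mm deep, with a chamfered mouth. Grasp the cup across its 40 mm. Which foot stands where changes
- foot_c: one of three spare machine feet that look alike: steel cup 40 mm wide, 24 mm high, with a black rubber pad (31 mm wide) standing 12 mm out of its top, 36 mm high in all, about 0.12 kg. Origin: centre of the underside, z up. In the underside a blind bore, 11 mm wide, 16 mm deep, with a chamfered mouth. Grasp the cup across its 40 mm. Which foot stands where changes
- foot_a_pad (a joint): how far the rubber of foot_a is pressed into its cup, m: 0 = free; 0.005 is the test depth; past 0.007 it is crushed; bottoms at 0.010; springs back. About 1 N starts it, then force grows in proportion to depth. At 5 mm the soft foot pushes back with about 5 to 6 N, the medium one 10 to 11 N, the hard one 16 to 17 N
- foot_b_pad (a joint): how far the rubber of foot_b is pressed into its cup, m: 0 = free; 0.005 is the test depth; past 0.007 it is crushed; bottoms at 0.010; springs back. About 1 N starts it, then force grows in proportion to depth. At 5 mm the soft foot pushes back with about 5 to 6 N, the medium one 10 to 11 N, the hard one 16 to 17 N
- foot_c_pad (a joint): how far the rubber of foot_c is pressed into its cup, m: 0 = free; 0.005 is the test depth; past 0.007 it is crushed; bottoms at 0.010; springs back. About 1 N starts it, then force grows in proportion to depth. At 5 mm the soft foot pushes back with about 5 to 6 N, the medium one 10 to 11 N, the hard one 16 to 17 N
- parts_tray: plywood parts tray, fixed, 128 mm (its x) by 196 mm (its y); floor 6 mm thick, rim 8 mm wide, 14 to 16 mm high. Origin: centre of its underside, z up; +y is its left end seen from the robot. The spare feet stand in it in a row along its y axis, 60 mm apart; fingers fit beside them along its x axis (36 mm free to the rim on either side)
- tray_left (a point): tray floor under the left spare foot (+60 mm along the tray's y)
- tray_middle (a point): tray floor under the middle spare foot
- tray_right (a point): tray floor under the right spare foot (-60 mm along the tray's y)
- grinder_base: grey cast sole plate of a bench grinder, upside down, fixed, 164 mm (its x) by 124 mm (its y), rim 25 mm high. Origin: centre of the face on the bench. Four bosses, tops 28 mm up, at (+-56, +-37) mm; three carry a foot like the spares, of the medium rubber, which can be pressed too; the boss at (-56, +37) mm has a bare stud
- stud_foot (a point): foot of the bare stud, on the flat top of its boss, 28 mm above the bench: a steel stud 9 mm in diameter, 14 mm high, with a tapered tip (5 mm wide at the end), standing straight up along the point's z; neighbouring fitted feet are 74 and 112 mm away (the 112 mm along the base's x axis)
- block_plane: steel block plane, 49x161x55 mm, loose bystander; origin: centre of its underside
- wax_tin: flat round wax tin, 67 mm wide, 24 mm high, loose bystander; origin: centre of its underside
- spanner: steel open-ended spanner about 160 mm long, loose bystander; origin under its middle
Things that resemble listed ones, but are neither listed nor needed, are in the scene too. What is shaped like the foot_b but orange is not meant.

How it is judged (in metres and radians):
On the way, in this order (a step that is already met when the one before it is completed fails the run):
1. the rubber of the left spare foot has been pressed in at least 4 mm (((horizontal distance between foot_a and tray_left below 0.025 m and value of joint foot_a_pad above 0.004 m) or (horizontal distance between foot_b and tray_left below 0.025 m and value of joint foot_b_pad above 0.004 m) or (horizontal distance between foot_c and tray_left below 0.025 m and value of joint foot_c_pad above 0.004 m))), for 0.1 s.
2. the rubber of the middle spare foot has been pressed in at least 4 mm (((horizontal distance between foot_a and tray_middle below 0.025 m and value of joint foot_a_pad above 0.004 m) or (horizontal distance between foot_b and tray_middle below 0.025 m and value of joint foot_b_pad above 0.004 m) or (horizontal distance between foot_c and tray_middle below 0.025 m and value of joint foot_c_pad above 0.004 m))), for 0.1 s.
3. the rubber of the right spare foot has been pressed in at least 4 mm (((horizontal distance between foot_a and tray_right below 0.025 m and value of joint foot_a_pad above 0.004 m) or (horizontal distance between foot_b and tray_right below 0.025 m and value of joint foot_b_pad above 0.004 m) or (horizontal distance between foot_c and tray_right below 0.025 m and value of joint foot_c_pad above 0.004 m))), for 0.1 s.
At the end, for the whole second after the job is handed in: the medium foot sits on the bare stud, rubber up and free, within 3 mm of the stud's axis, its underside within 2 mm of the boss and upright within 0.05 rad; the soft and the hard foot stand upright on the tray floor; all at rest (horizontal distance between foot_c and stud_foot below 0.003 m and z of foot_c in the frame of stud_foot below 0.002 m and angle between foot_c's own z axis and vertical below 0.05 rad and linear speed of each of foot_c, foot_a, foot_b below 0.02 m/s and value of joint foot_c_pad below 0.0015 m and x of foot_a in the frame of parts_tray between -0.06 and 0.06 m and y of foot_a in the frame of parts_tray between -0.09 and 0.09 m and z of each of foot_a, foot_b in the frame of parts_tray below 0.012 m and angle between each of foot_a, foot_b's own z axis and vertical below 0.1 rad and x of foot_b in the frame of parts_tray between -0.06 and 0.06 m and y of foot_b in the frame of parts_tray between -0.09 and 0.09 m); the robot touches nothing.
It fails at once if the rubber of a spare foot is crushed (pressed in more than 7 mm) (value of joint any of foot_a_pad, foot_b_pad, foot_c_pad above 0.007 m).
It fails at once if a foot is forced against the base with more than 40 N (contact force between any of foot_a, foot_b, foot_c and grinder_base above 40 N).
It fails at once if a bystander is moved by more than 20 mm (distance of any of block_plane, wax_tin, spanner from where it was at the start of the episode above 0.02 m).
It also fails if it takes over 54 s, if anything falls off the work surface, if the arm or the gripper's body presses on something with over 40 N, if the wrist force passes 120 N, or if a joint passes its speed limit or range.

ROBOT

A 6-joint arm with a two-finger parallel gripper is mounted at the origin on a cart in front of the work surface, level with it; the furniture and walls round the work are solid. World frame = base frame: x ahead of the robot, y to its left, z up, the work surface at z = 0. Lengths are in mm, angles in rad, forces in N, time in s.
With the tool pointing down it reaches from about 400 to 925 mm from the base axis. Payload 12.5 kg.
Tool frame: the origin (TCP) lies on the centre line of the jaws, within the pads' length; the fingertips stand 17 mm ahead of it and the grasp point (between the pads) lies 2 mm behind it; z points along the fingers, y is the line along which they close (so a half turn about z gives the same grasp; the last joint's range is limited). The gripper opens to 95 mm and grips with 3 to 60 N. Pads are 20 mm wide; open, the fingers measure 119 mm over their backs; the gripper's body (75 mm by 180 mm) begins 59 mm behind the grasp point.
Start: joints at [-1.213, 0.491, 1.559, -0, 1.092, -0.106], TCP at [279.618, -558.98, 231.661] pointing down, gripper open.
Joint ranges: [-3.1, 3.1], [-0.84, 2.19], [0.05, 2.79], [-1.13, 4.28], [0.06, 2.93], [-2.69, 2.69]. Speed limits (rad/s): [2.22, 2.22, 2.79, 3.14, 3.14, 3.14].

INTERFACE

Orientations are given as [roll, pitch, yaw] about the fixed x, y, z axes, in that order (R = Rz(yaw) Ry(pitch) Rx(roll)).
In Python, from cell import env gives the robot as it stands.
- The arm moves only by the tool drive_tool, never from a script. Its argument "deltas" is text: rows parted by semicolons, each of 4 numbers parted by spaces: the shift along the world's x, y, z normalised to -1 to 1, where 1 is 100 mm, then the turn about the world's z normalised to -1 to 1, where 1 is 180 degrees. A call has 1 to 10 rows; each row shifts and turns the commanded pose from where the row before left it; what a row does not reach is not made up. A row lasts 1/12 s, in which the tool goes at most 41.7 mm and 7.16 degrees, less where a joint would pass 70% of its speed; a pose out of reach is approached as far as the arm can. A call with a number of a shift or a turn outside -1 to 1 is refused whole. A call with a gripper value outside its range is refused whole. "gripper" is the closure, from 0 (fully open) to 1 (shut), set as the call begins (left out, the last holds). The fingers move at their own pace and stop on an object; the grip force is fixed at half the most. Time passes only in rows, so rows that do not move let the fingers close. It gives the time, the measured TCP pose, the force, the opening and the grip force at its end, in the units of the state.
- env.state(): the state, without advancing time (a new reading comes with each control period).
- env.read_camera(name): name is "scene" or "top" or "wrist"; returns (picture, depth): 480x640x3 uint8, red, green, blue; 480x640 float32, mm along the optical axis (not along the pixel's ray), 0 where there is no reading.
- env.camera_params(name): a dict with "mtx" (3x3 intrinsics, pixels), "camera_from_world" (4x4, takes a point from world to camera coordinates); the wrist camera has in their place "mount" (4x4, takes a point from camera to tool coordinates, whose origin is the TCP and whose axes are the flange's). Camera axes: x right, y down, z forward; pixel columns grow to the right and rows downward; lengths in mm; the calibration is good to about 2 mm. A picture is of the moment at which its call begins: read the wrist's pose just before it. camera_params takes no time and is no camera call.
- env.job_done(): hands the job in; it is judged then, once.
The state is a dict: "t": time; "joints": joint angles; "qvel": joint speeds; "tau": joint torques, N m; "eef_pos": TCP position; "tcp_rot": TCP orientation; "ft_force": force on the tool from outside, world axes, zero at the start; "moment": the same for the moment, N m; "opening": opening from 0.0 (shut) to 1.0 (fully open); "grip_force": force on a finger pad.
Only numpy, scipy, OpenCV 4.12 (cv2) and the standard library are available. Lean on these libraries where they do the work, as an engineer would, in place of code of your own. Each camera call takes 0.05 s, during which the arm holds its last target. There are 200 camera calls.

## Working session

There is one attempt and no reset: what is moved stays moved. The work goes in short steps, Python scripts to look and compute and a tool call to move; the robot and the scene stay as the last step left them, time stands still between calls to the robot, and variables do not carry over. Pictures are saved under pics/ and viewed, at most 10 in all, crops included, and the job is handed in when it is done.

Besides the shell and the picture viewer there is one more tool, called by a JSON object that holds its "method" and its "body". drive_tool: Moves the arm, as the interface text tells. Its arguments: {"type":"object","properties":{"deltas":{"type":"string"},"gripper":{"type":"number"}},"required":["deltas"]}

```bash
mkdir -p pics; cat > h.py <<'E'
import numpy as np, cv2
from cell import env
def cloud(name, T=None):
    img,d=env.read_camera(name); p=env.camera_params(name); K=np.array(p["mtx"])
    v,u=np.mgrid[0:480,0:640]
    c=np.stack([(u-K[0,2])/K[0,0]*d,(v-K[1,2])/K[1,1]*d,d,np.ones_like(d)],-1)
    W=np.linalg.inv(np.array(p["camera_from_world"])) if T is None else T@np.array(p["mount"])
    w=(c@W.T)[...,:3]; w[d==0]=np.nan
    return img,d,w
E
python3 - <<'E'
from h import *
s=env.state(); print({k:np.round(v,3) for k,v in s.items()})
for n in("top","scene"):
    img,d,w=cloud(n); np.savez(f"{n}.npz",img=img,w=w); cv2.imwrite(f"pics/{n}.png",img[...,::-1])
E
```

```text
{'t': np.float64(0.0), 'joints': array([-1.213,  0.492,  1.559, -0.   ,  1.092, -0.106]), 'qvel': array([-0.001, -0.001, -0.002, -0.001,  0.001, -0.002]), 'tau': array([-2.0000e-03, -6.1265e+01, -2.5818e+01,  6.9000e-02,  4.8000e-02,
       -0.0000e+00]), 'eef_pos': array([ 279.515, -558.753,  231.042]), 'tcp_rot': array([-3.14 , -0.   ,  0.464]), 'ft_force': array([-0.336, -0.544,  0.984]), 'moment': array([-0.063,  0.01 ,  0.012]), 'grip_force': np.float64(0.0), 'opening': np.float64(0.998)}
```

View pics/top.png

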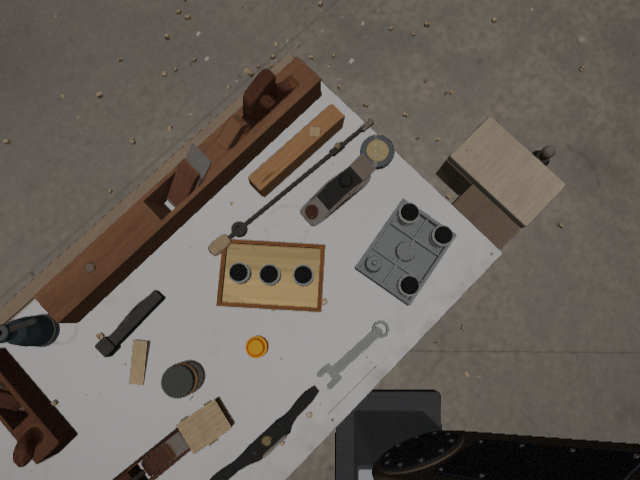

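View pics/scene.png

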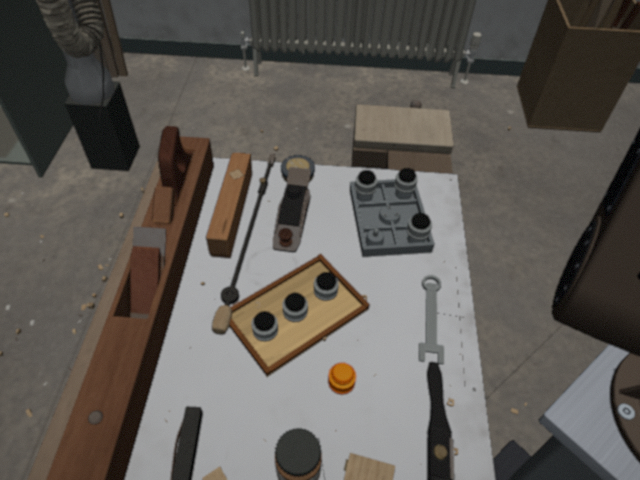

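The top view shows three spares in the tray at about (239,272), (270,274) and (304,275). The base is at right, with feet at (409,212), (442,235) and (409,286) and the bare stud at about (373,262). An orange decoy sits at (257,346).

```bash
python3 - <<'E'
from h import *
z=np.load("top.npz"); img,w=z["img"],z["w"]
def pad(u,v):
    sl=np.s_[v-16:v+17,u-16:u+17]; P=w[sl].reshape(-1,3); c=img[sl].reshape(-1,3)
    zt=np.nanmedian(w[v-2:v+3,u-2:u+3,2]); m=(abs(P[:,2]-zt)<5)&(c.max(1)<60)
    return P[m][:,:2].mean(0).round(1),round(float(zt),1),m.sum(),(np.ptp(P[m],axis=0)).round(0)
for n,u,v in [("L?",239,272),("M",270,274),("R?",304,275),("f1",409,212),("f2",442,235),("f3",409,286)]: print(n,*pad(u,v))
print("stud",w[256:270:1,373].round(0).tolist())
P=w[245:282,355:392].reshape(-1,3); m=(P[:,2]>33); print(P[m].round(1).tolist()[:40])
for n,u,v in [("tray c",221,243),("tray",324,246),("tray",321,309),("tray",219,305),("spanner",350,355),("orange",257,346),("plane",340,190),("base c",405,250)]: print(n,w[v,u].round(0))
img2=cv2.resize(img[180:320,200:470],None,fx=2.9,fy=2.9,interpolation=3); cv2.imwrite("pics/crop.png",img2[...,::-1])
E
```

```text
L? [499.8 381.6] 42.6 221 [29. 30.  8.]
M [496.9 325.4] 42.1 226 [29. 31.  9.]
R? [496.4 263.1] 42.0 222 [29. 31.  9.]
f1 [610.7  69.1] 64.3 211 [28. 31.  8.]
f2 [568.8   8.5] 64.6 216 [30. 32.  8.]
f3 [477.   72.1] 64.1 238 [30. 30.  8.]
stud [[533.0, 132.0, 27.0], [531.0, 132.0, 26.0], [529.0, 133.0, 29.0], [527.0, 133.0, 30.0], [524.0, 134.0, 38.0], [521.0, 134.0, 43.0], [520.0, 134.0, 40.0], [518.0, 134.0, 41.0], [516.0, 134.0, 38.0], [516.0, 133.0, 27.0], [514.0, 133.0, 29.0], [512.0, 133.0, 29.0], [510.0, 133.0, 28.0], [508.0, 133.0, 29.0]]
[[523.8, 133.8, 38.0], [523.4, 132.2, 40.7], [523.4, 130.5, 41.5], [521.5, 135.9, 40.9], [521.3, 134.3, 42.6], [521.4, 132.4, 42.6], [521.4, 130.6, 42.6], [521.5, 128.7, 41.7], [519.8, 135.9, 40.2], [519.8, 134.0, 40.1], [519.4, 132.6, 43.6], [519.5, 130.6, 42.9], [519.7, 128.7, 41.7], [518.1, 135.7, 38.6], [517.9, 134.1, 40.7], [517.8, 132.4, 41.6], [517.9, 130.4, 40.6], [518.0, 128.5, 40.0], [516.3, 133.9, 38.4], [516.3, 132.0, 38.3], [516.3, 130.2, 38.4]]
tray c [555. 419.  26.]
tray [552. 225.  19.]
tray [434. 229.  -2.]
tray [440. 419.  16.]
spanner [350. 175.   9.]
orange [367. 343.  36.]
plane [656. 195.  41.]
base c [545.  71.  23.]
```

View pics/crop.png

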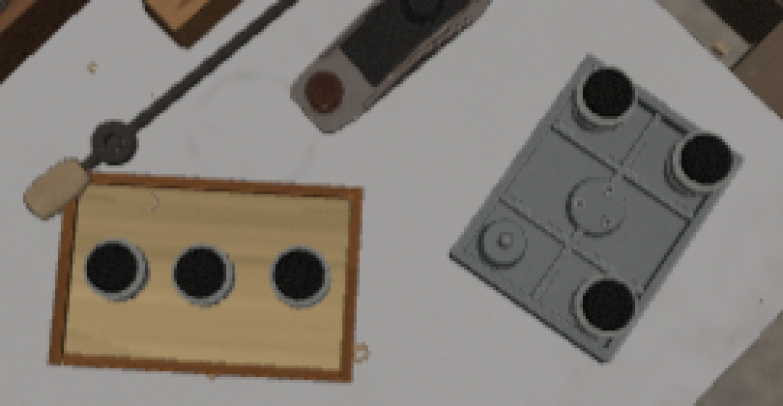

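The crop confirms it: three black spare feet stand in the tray, and the bare stud is on the base's left boss at crop (505,240). The orange item is outside the tray and not meant. "Left" is +y, at world (500,382). The stud is at about (519,132.5), both measured directly and from the parallelogram of the fitted feet.

{"method": "drive_tool", "body": {"deltas": ".17 .37 0 .035;.17 .37 0 .035;.17 .37 0 .035;.17 .37 0 .035;.17 .37 0 .035;.17 .37 0 .035;.17 .37 0 .035;.17 .37 0 .035;.17 .37 0 .035;.17 .37 0 .035", "gripper": 1}}

```text
t: 0.93
eef_pos: [449.9, -187.1, 231.6]
tcp_rot: [-3.142, -0.0, 1.569]
ft_force: [0.8, -0.4, 0.4]
opening: 0.358
grip_force: 0.0
```

{"method": "drive_tool", "body": {"deltas": ".12 .37 0 0;.12 .37 0 0;.12 .37 0 0;.12 .37 0 0;.12 .37 0 0;.12 .37 0 0;.12 .37 0 0;.12 .37 0 0;.12 .37 0 0;.12 .37 0 0"}}

```text
t: 1.77
eef_pos: [569.7, 183.1, 231.4]
tcp_rot: [-3.141, 0.0, 1.564]
ft_force: [0.1, -0.5, -0.1]
opening: 0.004
grip_force: 0.0
```

{"method": "drive_tool", "body": {"deltas": "-.15 .3 0 0;-.15 .3 0 0;-.15 .3 0 0;-.15 .3 0 0;-.12 .2 0 0;0 0 0 0;0 0 0 0"}}

```text
t: 2.35
eef_pos: [497.0, 321.8, 231.4]
tcp_rot: [-3.141, 0.0, 1.566]
ft_force: [-0.1, -0.7, -0.6]
opening: 0.0
grip_force: 0.0
```

```bash
cat >> h.py <<'E'
from scipy.spatial.transform import Rotation as Ro
def tool():
    s=env.state(); T=np.eye(4); T[:3,:3]=Ro.from_euler("xyz",s["tcp_rot"]).as_matrix(); T[:3,3]=s["eef_pos"]; return T
E
python3 - <<'E'
from h import *
T=tool(); print(T[:3,3]); img,d,w=cloud("wrist",T); np.savez("w1.npz",img=img,w=w); cv2.imwrite("pics/w1.png",img[...,::-1])
top=(abs(w[...,2]-42)<4)&(img.max(2)<70)
n,l,st,c=cv2.connectedComponentsWithStats(top.astype(np.uint8))
for i in range(1,n):
    if st[i,4]>300: print(c[i].round(),st[i,4],np.nanmedian(w[l==i],0).round(1),((np.nanmax(w[l==i],0)+np.nanmin(w[l==i],0))/2).round(1),np.ptp(w[l==i],axis=0).round(0))
E
```

```text
[496.96702725 321.80602317 231.41772626]
[524. 129.] 1368 [687.  409.6  42.1] [704.  393.2  42. ] [251. 246.   8.]
[323. 158.] 782 [500.3 382.   41.3] [499.9 381.7  41.4] [30. 30.  7.]
[511. 229.] 402 [676.2 316.5  42.1] [705.6 298.   42. ] [113. 140.   8.]
[320. 215.] 689 [497.2 326.5  41.3] [497.2 325.8  40.9] [30. 29.  6.]
[482. 349.] 382 [673.6 176.4  41.8] [675.4 172.6  42. ] [56. 36.  8.]
```

View pics/w1.png

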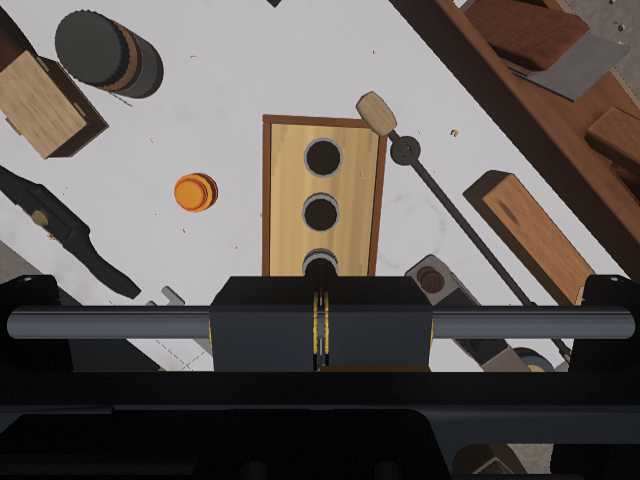

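The wrist view shows the spares at (323,158), (320,215) and (320,265), which agrees with the top camera. I'll press the left one first.

{"method": "drive_tool", "body": {"deltas": ".03 .3 0 0;0 .3 -.2 0;0 0 -.35 0;0 0 -.35 0;0 0 -.35 0;0 0 -.27 0;0 0 -.13 0;0 0 0 0;0 0 0 0;0 0 0 0"}}

```text
t: 3.23
eef_pos: [501.6, 380.7, 67.8]
tcp_rot: [3.14, -0.001, 1.562]
ft_force: [0.3, 0.2, 1.0]
opening: 0.005
grip_force: 0.0
```

{"method": "drive_tool", "body": {"deltas": "-.015 .01 -.05 0;0 0 -.03 0;0 0 -.02 0;0 0 0 0;0 0 0 0;0 0 0 0"}}

```text
t: 3.73
eef_pos: [499.4, 382.2, 57.1]
tcp_rot: [3.141, -0.0, 1.563]
ft_force: [0.4, 1.5, 1.9]
opening: 0.006
grip_force: 1.5
```

{"method": "drive_tool", "body": {"deltas": "0 0 -.01 0;0 0 0 0;0 0 0 0;0 0 0 0"}}

```text
t: 4.07
eef_pos: [499.4, 382.2, 55.9]
tcp_rot: [3.141, -0.0, 1.563]
ft_force: [1.6, -0.3, 3.9]
opening: 0.005
grip_force: 2.0
```

{"method": "drive_tool", "body": {"deltas": "0 0 -.01 0;0 0 0 0;0 0 0 0;0 0 0 0"}}

```text
t: 4.4
eef_pos: [499.3, 382.1, 54.8]
tcp_rot: [3.141, -0.0, 1.563]
ft_force: [3.0, 1.6, 4.5]
opening: 0.005
grip_force: 2.5
```

{"method": "drive_tool", "body": {"deltas": "0 0 -.008 0;0 0 0 0;0 0 0 0;0 0 0 0;0 0 0 0"}}

```text
t: 4.82
eef_pos: [499.4, 382.1, 54.1]
tcp_rot: [3.141, -0.0, 1.563]
ft_force: [2.0, 0.6, 5.8]
opening: 0.004
grip_force: 2.8
```

```bash
python3 - <<'E'
from h import *
f=[];z=[]
for i in range(8):
    env.read_camera("top"); s=env.state(); f.append(s["ft_force"][2]); z.append(s["eef_pos"][2])
print(np.mean(f),np.std(f),np.mean(z))
E
```

```text
5.337738518846136 0.4142551585210559 54.05714946161341
```

Left reads 5.3 N at about 5 mm, so it is the soft one. Next is the middle.

{"method": "drive_tool", "body": {"deltas": "0 0 .15 0;0 0 .05 0;-.02 -.3 0 0;0 -.26 0 0;0 0 0 0;0 0 -.12 0;0 0 -.06 0;0 0 0 0;0 0 0 0;0 0 0 0"}}

```text
t: 6.05
eef_pos: [497.3, 326.2, 55.6]
tcp_rot: [3.141, 0.001, 1.565]
ft_force: [0.1, -7.8, 13.0]
opening: 0.006
grip_force: 6.2
```

{"method": "drive_tool", "body": {"deltas": "0 0 -.01 0;0 0 0 0;0 0 0 0"}}

```text
t: 6.3
eef_pos: [497.4, 326.1, 54.8]
tcp_rot: [3.141, 0.001, 1.565]
ft_force: [1.1, -9.0, 14.6]
opening: -0.002
grip_force: 7.4
```

{"method": "drive_tool", "body": {"deltas": "0 .003 -.008 0;0 0 0 0;0 0 0 0;0 0 0 0"}}

```text
t: 6.63
eef_pos: [497.4, 326.2, 54.2]
tcp_rot: [3.141, 0.001, 1.565]
ft_force: [0.6, -11.2, 17.2]
opening: 0.004
grip_force: 8.4
```

```bash
python3 - <<'E'
from h import *
f=[];z=[]
for i in range(6):
    env.read_camera("top"); s=env.state(); f.append(s["ft_force"]); z.append(s["eef_pos"][2])
print(np.mean(f,0),np.mean(z))
E
```

```text
[  0.12130557 -10.6420323   16.65730354] 54.2051454960251
```

The middle one reads 16.7 N, so it is hard. The right should be medium.

{"method": "drive_tool", "body": {"deltas": "0 0 .15 0;0 0 .05 0;-.01 -.33 0 0;0 -.3 0 0;0 0 0 0;0 0 -.12 0;0 0 -.06 0;0 0 0 0;0 0 0 0;0 0 0 0"}}

```text
t: 7.77
eef_pos: [496.3, 263.7, 55.8]
tcp_rot: [3.141, 0.001, 1.564]
ft_force: [2.1, -6.4, 7.4]
opening: 0.004
grip_force: 3.8
```

{"method": "drive_tool", "body": {"deltas": "0 0 -.01 0;0 0 0 0;0 0 0 0"}}

```text
t: 8.02
eef_pos: [496.4, 263.7, 55.0]
tcp_rot: [3.141, 0.001, 1.564]
ft_force: [0.4, -7.3, 9.2]
opening: 0.004
grip_force: 4.5
```

{"method": "drive_tool", "body": {"deltas": "0 0 -.009 0;0 0 0 0;0 0 0 0;0 0 0 0"}}

```text
t: 8.35
eef_pos: [496.4, 263.6, 54.2]
tcp_rot: [3.141, 0.001, 1.565]
ft_force: [0.9, -6.9, 10.2]
opening: 0.002
grip_force: 5.2
```

```bash
python3 - <<'E'
from h import *
f=[];z=[]
for i in range(6):
    env.read_camera("top"); s=env.state(); f.append(s["ft_force"]); z.append(s["eef_pos"][2])
print(np.mean(f,0),np.mean(z))
E
```

```text
[ 0.73394524 -7.41565732 10.31877933] 54.26106103865612
```

Right is medium at 10.3 N, so that is the one to fit. I'll lift, open the gripper and look at it from behind to get an exact position.

{"method": "drive_tool", "body": {"deltas": "0 0 .2 0;0 0 .35 0;0 -.2 .35 0;0 -.2 .35 0;0 -.2 .25 0;0 0 0 0;0 0 0 0;0 0 0 0", "gripper": 0.4}}

```text
t: 9.32
eef_pos: [495.8, 204.0, 203.1]
tcp_rot: [-3.14, 0.0, 1.564]
ft_force: [-1.4, -0.3, -0.3]
opening: 0.509
grip_force: 0.0
```

```bash
cat >> h.py <<'E'
def pads(img,w,zt=42,tol=4):
    top=(abs(w[...,2]-zt)<tol)&(img.max(2)<70); top[290:]=False
    n,l,st,c=cv2.connectedComponentsWithStats(top.astype(np.uint8))
    for i in range(1,n):
        P=w[l==i]; 
        if st[i,4]>250 and np.ptp(P[:,0])<40: print(c[i].round(),st[i,4],((np.nanmax(P,0)+np.nanmin(P,0))/2).round(1),P.mean(0).round(1))
E
python3 - <<'E'
from h import *
T=tool(); print(T[:3,3]); img,d,w=cloud("wrist",T); cv2.imwrite("pics/w2.png",img[...,::-1]); pads(img,w)
img,d,w=cloud("top"); top=(abs(w[...,2]-42)<5)
for u,v in((239,272),(270,274),(304,275)):
    P=w[v-16:v+17,u-16:u+17].reshape(-1,3); c=img[v-16:v+17,u-16:u+17].reshape(-1,3); m=(abs(P[:,2]-42)<5)&(c.max(1)<60); print(P[m].mean(0).round(1))
E
```

```text
[495.75093917 203.96670641 203.14324071]
[324.  13.] 956 [499.9 377.3  40.9] [500.1 378.2  41.3]
[321.  84.] 1074 [497.5 325.6  41.2] [497.3 325.5  41.3]
[320. 160.] 924 [496.2 263.2  40.9] [496.6 263.3  41.3]
[499.7 381.6  41.6]
[496.8 325.9  41.7]
[499.2 252.4  41.7]
```

View pics/w2.png

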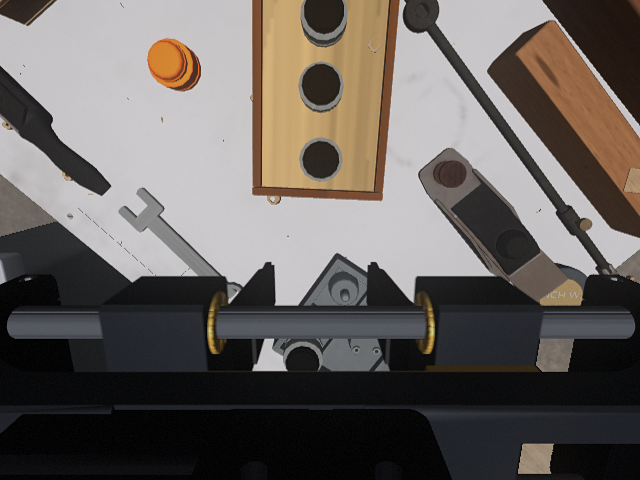

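The wrist view shows the medium foot at (321,160), world (496.4,263.3). The other two haven't moved. Now the grasp.

{"method": "drive_tool", "body": {"deltas": ".005 .3 0 0;0 .295 0 0;0 0 -.3 0;0 0 -.35 0;0 0 -.35 0;0 0 -.3 0;0 0 -.17 0;0 0 0 0;0 0 0 0", "gripper": 0.35}}

```text
t: 10.17
eef_pos: [495.9, 263.1, 55.8]
tcp_rot: [-3.139, 0.001, 1.564]
ft_force: [1.7, 0.1, -0.0]
opening: 0.648
grip_force: 0.0
```

{"method": "drive_tool", "body": {"deltas": ".005 .002 -.15 0;0 0 -.1 0;0 0 -.05 0;0 0 0 0;0 0 0 0;0 0 0 0"}}

```text
t: 10.67
eef_pos: [497.4, 263.2, 27.8]
tcp_rot: [3.141, -0.0, 1.563]
ft_force: [-0.1, -1.2, 0.0]
opening: 0.647
grip_force: 0.0
```

{"method": "drive_tool", "body": {"deltas": "0 0 0 0;0 0 0 0;0 0 0 0;0 0 0 0;0 0 0 0;0 0 0 0;0 0 0 0", "gripper": 1}}

```text
t: 11.25
eef_pos: [497.1, 263.0, 27.4]
tcp_rot: [3.141, -0.0, 1.563]
ft_force: [-0.9, -0.6, 5.7]
opening: 0.428
grip_force: 30.0
```

{"method": "drive_tool", "body": {"deltas": "0 0 .1 0;0 0 .3 0;0 0 .35 0;0 0 .35 0;0 0 .35 0;0 0 .3 0;0 -.2 0 -.038;0 -.3 0 -.038;0 -.3 0 -.038;0 -.3 0 -.038"}}

```text
t: 12.08
eef_pos: [496.7, 152.0, 202.8]
tcp_rot: [3.141, -0.0, 1.081]
ft_force: [1.1, 0.8, -1.6]
opening: 0.424
grip_force: 30.0
```

{"method": "drive_tool", "body": {"deltas": "-.06 -.3 0 -.038;-.06 -.3 0 0;0 -.1 0 0;0 0 0 0;0 0 0 0;0 0 0 0;0 0 0 0"}}

```text
t: 12.67
eef_pos: [485.2, 84.0, 202.2]
tcp_rot: [3.142, -0.0, 0.968]
ft_force: [-0.5, -1.1, -2.0]
opening: 0.428
grip_force: 30.0
```

```bash
python3 - <<'E'
from h import *
T=tool(); s=env.state(); print(s["eef_pos"],s["tcp_rot"],s["ft_force"],s["opening"])
img,d,w=cloud("wrist",T); cv2.imwrite("pics/w3.png",img[...,::-1]); np.savez("w3.npz",img=img,w=w)
pads(img,w,64)
near=np.hypot(w[...,0]-519,w[...,1]-132.5)<14
m=near&(w[...,2]>39)&(w[...,2]<48); print(m.sum(),w[m].mean(0),np.ptp(w[m],axis=0))
m=near&(w[...,2]>24); v,u=np.nonzero(m); print(u.mean(),v.mean(),m.sum())
E
```

```text
[485.23098817  83.99606484 202.19728941] [ 3.14151883e+00 -9.20305770e-05  9.67813108e-01] [-0.45339878 -1.12131666 -1.99830452] 0.4279933055063647
[457. 162.] 1071 [611.   67.9  62.9] [610.7  68.7  63.2]
[322. 241.] 439 [478.6  73.2  62.8] [481.6  76.7  63.1]
[449. 248.] 880 [569.2   8.3  62.8] [568.9   8.6  63.3]
64 [519.38427469 131.93549754  40.89310275] [8.27236077 7.51907992 4.61187519]
320.89444444444445 159.9625 720
```

View pics/w3.png

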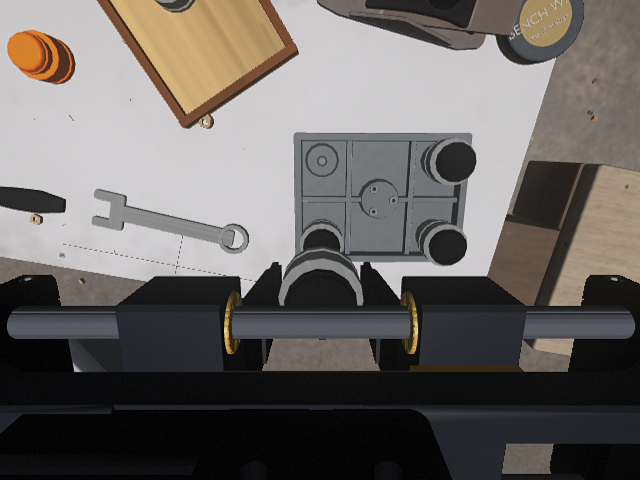

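The bare stud shows at (321,160), world (519.3,132.0), with fitted feet at (457,162), (449,248) and (322,241). The held foot is upright. I'll move over the stud and descend slowly.

{"method": "drive_tool", "body": {"deltas": ".18 .25 0 0;.16 .23 0 0;0 0 -.3 0;0 0 -.35 0;0 0 -.35 0;0 0 -.25 0;0 0 -.08 0;0 0 0 0;0 0 0 0;0 0 0 0"}}

```text
t: 13.55
eef_pos: [519.9, 131.4, 70.7]
tcp_rot: [3.14, -0.002, 0.967]
ft_force: [0.6, 0.0, -0.2]
opening: 0.43
grip_force: 30.0
```

{"method": "drive_tool", "body": {"deltas": "-.005 .004 -.03 0;0 0 -.02 0;0 0 0 0;0 0 0 0;0 0 -.01 0;0 0 0 0"}}

```text
t: 14.05
eef_pos: [518.6, 131.4, 63.2]
tcp_rot: [3.141, -0.0, 0.966]
ft_force: [0.5, 0.4, -1.1]
opening: 0.429
grip_force: 30.0
```

{"method": "drive_tool", "body": {"deltas": "0 0 -.01 0;0 0 -.01 0;0 0 0 0;0 0 0 0"}}

```text
t: 14.38
eef_pos: [518.6, 131.4, 61.0]
tcp_rot: [-3.141, 0.0, 0.966]
ft_force: [-0.7, -0.1, -0.4]
opening: 0.429
grip_force: 30.0
```

{"method": "drive_tool", "body": {"deltas": ".005 .004 -.01 0;0 0 -.01 0;0 0 -.01 0;0 0 0 0;0 0 0 0"}}

```text
t: 14.8
eef_pos: [519.1, 131.8, 58.1]
tcp_rot: [-3.142, 0.0, 0.966]
ft_force: [0.3, -0.0, -1.5]
opening: 0.423
grip_force: 30.0
```

{"method": "drive_tool", "body": {"deltas": "0 0 -.01 0;0 0 -.01 0;0 0 -.01 0;0 0 0 0;0 0 0 0"}}

```text
t: 15.22
eef_pos: [519.1, 131.8, 55.1]
tcp_rot: [3.142, 0.0, 0.966]
ft_force: [0.1, -0.0, -0.4]
opening: 0.426
grip_force: 30.0
```

{"method": "drive_tool", "body": {"deltas": "0 0 -.01 0;0 0 -.01 0;0 0 -.01 0;0 0 -.01 0;0 0 0 0;0 0 0 0"}}

```text
t: 15.72
eef_pos: [519.1, 131.8, 51.1]
tcp_rot: [3.142, 0.0, 0.966]
ft_force: [-0.5, -1.7, -1.7]
opening: 0.43
grip_force: 30.0
```

{"method": "drive_tool", "body": {"deltas": "0 0 -.01 0;0 0 0 0;0 0 0 0"}}

```text
t: 15.97
eef_pos: [519.1, 131.8, 50.2]
tcp_rot: [3.142, 0.0, 0.966]
ft_force: [-0.5, -0.1, -1.3]
opening: 0.429
grip_force: 30.0
```

{"method": "drive_tool", "body": {"deltas": "0 0 -.005 0;0 0 0 0;0 0 0 0"}}

```text
t: 16.22
eef_pos: [519.1, 131.8, 49.7]
tcp_rot: [3.141, 0.0, 0.966]
ft_force: [0.3, 0.0, -0.9]
opening: 0.425
grip_force: 30.0
```

{"method": "drive_tool", "body": {"deltas": "0 0 -.005 0;0 0 0 0;0 0 0 0"}}

```text
t: 16.47
eef_pos: [519.2, 131.8, 49.4]
tcp_rot: [3.141, -0.0, 0.966]
ft_force: [-0.9, -0.4, 3.5]
opening: 0.426
grip_force: 30.0
```

{"method": "drive_tool", "body": {"deltas": "0 0 -.004 0;0 0 0 0;0 0 0 0"}}

```text
t: 16.72
eef_pos: [519.2, 131.8, 49.3]
tcp_rot: [3.141, -0.0, 0.966]
ft_force: [-2.1, -1.3, 9.0]
opening: 0.428
grip_force: 30.0
```

It's seated: 9 N of contact at the expected height. Release, retreat and check.

{"method": "drive_tool", "body": {"deltas": "0 0 0 0;0 0 0 0;0 0 0 0;0 0 0 0;0 0 0 0", "gripper": 0.35}}

```text
t: 17.13
eef_pos: [519.1, 131.8, 48.6]
tcp_rot: [-3.142, 0.0, 0.966]
ft_force: [0.2, -0.0, 0.7]
opening: 0.642
grip_force: 0.0
```

{"method": "drive_tool", "body": {"deltas": "0 0 .15 0;0 0 .3 0;0 0 .4 0;0 0 .4 0;-.17 -.25 .27 0;-.17 -.25 0 0;0 0 0 0;0 0 0 0;0 0 0 0"}}

```text
t: 17.88
eef_pos: [485.4, 81.9, 200.7]
tcp_rot: [3.141, -0.0, 0.966]
ft_force: [-0.7, 0.3, 0.2]
opening: 0.649
grip_force: 0.0
```

```bash
python3 - <<'E'
from h import *
T=tool(); img,d,w=cloud("wrist",T); cv2.imwrite("pics/w4.png",img[...,::-1]); pads(img,w,64); print(T[:3,3])
E
```

```text
[320. 159.] 1073 [519.3 132.1  63.1] [519.6 132.2  63.3]
[456. 160.] 1088 [611.3  67.9  62.8] [610.6  68.7  63.2]
[320. 246.] 902 [477.6  71.   62.7] [477.9  71.7  63.2]
[448. 246.] 886 [569.1   8.2  63. ] [568.8   8.6  63.2]
[485.40054791  81.89541656 200.68526841]
```

View pics/w4.png

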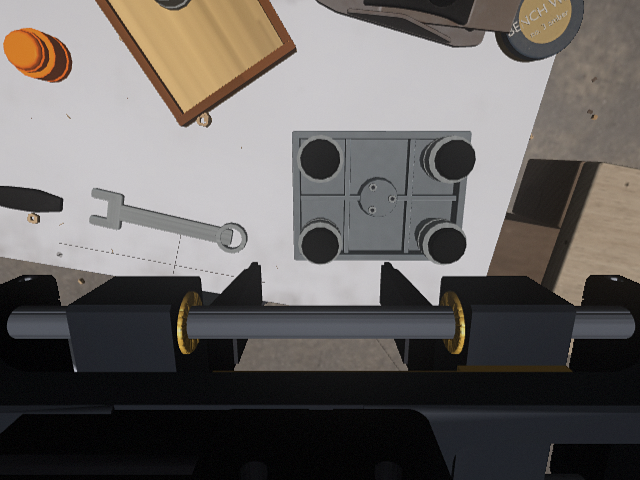

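The new foot at (320,159) stands level with the other three, its top at 63.1 mm against their 62.7 to 63.0, and sits on the stud's axis.

```bash
python3 -c "
from cell import env
print(env.job_done())"
```

```text
the job is handed in; nothing more can be done
None
```

I pressed the left, middle and right spare feet in that order (5.3 N soft, 16.7 N hard, 10.3 N medium), fitted the medium one fully home on the stud, left the other two standing in the tray, and handed the job in at about 18 s; no verdict was shown.

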